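# Sweep a diaphragm carrier into the hidden nest of a crimping station and lock it in

## Robot

A 6-joint arm with a two-finger parallel gripper is mounted at the origin on the work surface. World frame = base frame: x ahead of the robot, y to its left, z up, the work surface at z = 0. Lengths are in m, angles in rad, forces in N, time in s.
With the tool pointing down it reaches from about 0.2 to 0.875 m from the base axis. Payload 3.4 kg.
Tool frame: the origin (TCP) lies midway between the tips of the shut fingers; the grasp point (between the pads) lies env.grip_point_offset behind it (env.grip_point_offset is the distance from the TCP to the grasp point, in m); z points along the fingers, x is the direction in which the jaws open and shut, and the axes are right-handed (so a half turn about z gives the same grasp; the last joint's range is limited). The gripper opens to 94 mm and grips with 3 to 60 N. Pads are 16 mm wide; open, the fingers measure 119 mm over their backs; the gripper's body (75 mm by 177 mm) begins 78 mm behind the grasp point.
Start: joints at [-1.243, 0.276, 1.505, -0, 1.361, -0.121], TCP at [0.249, -0.518, 0.205] pointing down, gripper open.
Joint ranges: [-2.89, 2.89], [-0.75, 2.08], [0.22, 2.7], [-1.18, 4.32], [0.11, 2.71], [-2.7, 2.7]. Speed limits (rad/s): [2.57, 2.57, 3.14, 3.14, 3.14, 3.14].

## Interface

Orientations are given as a unit quaternion [w, x, y, z].
In Python, from rig import status, optics, env gives the robot as it stands.
- The arm moves only by the tool play_rows, never from a script. Its argument "steps" is a list of rows, each an object of numbers: "tx", "ty", "tz": the shift along the tool's x, y, z in m; "wx", "wy", "wz": the turn, a rotation vector about the tool's x, y, z in degrees. In form: [{"tx": .., "ty": .., "tz": .., "wx": .., "wy": .., "wz": ..}, ...]. A call has 1 to 8 rows; each row is the pose to reach, as a shift and turn from the pose commanded when the call began, along the tool's axes at that moment; what a row does not reach only later rows make up. A row lasts 1/8 s, in which the tool goes at most 62.5 mm and 10.7 degrees, less where a joint would pass 70% of its speed; a pose out of reach is approached as far as the arm can. A call with a gripper value outside its range is refused whole. "jaw" is the opening in per cent of the stroke, from 0 (shut) to 100 (fully open), set as the call begins (left out, the last holds). The fingers move at their own pace and stop on an object; "newtons" is the grip in N (left out, the last holds). Time passes only in rows, so rows that repeat a pose let the fingers close. It gives the time, the measured TCP pose, the force and the opening at its end, in the units of the state.
- status.get_obs(): the state, without advancing time (a new reading comes with each control period).
- optics.capture(name): name is "side" or "top" or "wrist"; returns a dict with "frame" (480x640x3 uint8, red, green, blue), "z_map" (480x640 float32, m along the optical axis (not along the pixel's ray), 0 where there is no reading), "fov_y" (degrees; the focal length in pixels is half the picture's height over the tangent of half this angle, whatever the lens; pixels are square), "cx", "cy" (the principal point, pixels), "D" ([k1, k2, p1, p2, k3] as OpenCV has them; the pictures are not rectified), "R" (3x3) and "t" (3): a world point X has camera coordinates R X + t; the wrist camera has in their place "mount" (4x4, takes a point from camera to tool coordinates, whose origin is the TCP and whose axes are the tool frame's). Camera axes: x right, y down, z forward; pixel columns grow to the right and rows downward; lengths in m; the calibration is good to about 2 mm. A picture is of the moment at which its call begins: read the wrist's pose just before it.
- env.finish_job(): hands the job in, once; it reports no verdict.
The state is a dict: "t": time; "joints": joint angles; "joint_vel": joint speeds; "effort": joint torques, N m; "tcp_pos": TCP position; "tcp_rot": TCP orientation; "ft_force": force on the tool from outside, world axes, zero at the start; "wrist_torque": the same for the moment, N m; "opening": finger opening in m.
Only numpy, scipy, OpenCV 4.12 (cv2) and the standard library are available. Lean on these libraries where they do the work, as an engineer would, in place of code of your own. Each camera call takes 0.05 s, during which the arm holds its last target. There are 200 camera calls.

## Task

Take the red diaphragm carrier out of the open drawer by its stem, set it flat on the landing of the blue crimping station, and slide it in under the guard, stem running in the slot, feeling along until it drops fully home into the nest hidden under the guard. Then, with the carrier home and released, push the red bolt all the way across the slot behind the stem. Leave the drawer pushed shut and do not disturb the other things lying about.

Things in the scene. Friction and masses are not known exactly. Their poses are not given: they have to be found in the camera images.
- carrier_center (a point): Loose carrier: steel plate 96 mm (its x) by 110 mm (y), 10 mm thick, a red rubber disc (76 mm across, 4 mm thick) on it and a square upright stem 16 x 16 mm in the middle, its sides parallel to the plate's, ending 100 mm above the underside. 0.25 to 0.5 kg; 2 to 4 N slides it. This point is on the stem axis, 50 mm above the underside; z up the stem. Starts in the drawer's open part, long side about along the drawer's front.
- station: Fixed blue crimping station, 116 mm wide (its x), 403 mm long (y). Origin on the counter under the middle of the guard's mouth; y runs along the slot into the guard, z up. Open landing at y -130 to 0 mm, then the guard to y 240 mm, closed by a yellow end block. Two level ledges (at x 34 to 52 mm either side, tops 20 mm up, dark channel between) carry the carrier's long edges all along.
- landing (a point): Middle of the landing, level with its ledge tops (20 mm above the counter, 66 mm before the mouth), where the carrier is set down with its 110 mm side along the station's y. Side walls 104 mm apart carry lips flaring outward to 38 mm above the counter, to guide the plate down; end lip 32 mm high; no step between landing and guard.
- guard_roof (a point): Point on the slot's middle line, level with the roof's top (54 mm up; underside 50 mm), 120 mm beyond the mouth. Slot 32 mm wide, its edges turned down to 43 mm, walls below 104 mm apart. Under the roof both ledges have one unseen gap 116 mm long, 12 mm deep: the nest, its middle 78 to 138 mm beyond the mouth. A carrier pushed by its stem, low near the roof, drops in by its weight (its centre 58 mm up, not 70) and then stops.
- bolt (a joint): Red locking bolt on the guard's roof near the mouth, sliding across the slot along the station's +x. 0 = fully drawn back (slot open), 0.045 m = fully across. Stiff: about 2 N moves it, and it stays where it is left.
- bolt_knob (a point): Middle of the top of the bolt's red round upright knob, 16 mm across and 42 mm tall, standing on the 10 mm thick bolt bar. The knob's top is 106 mm above the counter; it sits at y = 30 mm of the station, at x = -62 mm when drawn back and -17 mm when across.
- drawer (a joint): Shallow wooden drawer of a cabinet 90 mm high: how far it is pulled out, in m; 0 = shut. It slides towards the robot side to open and is pushed shut along the cabinet's x axis; about 1 to 3 N moves it.
- drawer_handle (a point): Middle of the steel bar handle on the drawer's front: bar 11 mm thick and 120 mm long, level along the front, 35 mm out from the front, 52 mm above the counter. x points into the cabinet (the way to push it shut), z up. The drawer's inner floor is 22 mm and its front's top edge 78 mm above the counter.
- wrench: Steel wrench about 180 mm long lying on top of the drawer cabinet; leave alone. Origin under its middle.
- cap: Yellow safety cap, an open cup 68 mm across and 55 mm high, on the counter; leave alone. Origin under its centre.
- tin: Grease tin with green label, 72 mm across and 70 mm high, behind the station; leave alone. Origin under its centre.
- regulator: Grey gas regulator with brass outlet, 80 mm across and 52 mm high, behind the station; leave alone. Origin under its centre.
- oil: Small bottle with red cap, 52 mm across and 120 mm high, behind the station; leave alone. Origin under its centre.
Things that resemble listed ones, but are neither listed nor needed, are in the scene too. Of the things like the part that bears carrier_center, leave any that is purple; of the rest the larger one is meant.

How it is judged:
By the outcome, as a careful person would: the job done as asked, in the order asked, and still so for the second after the job is handed in, with the robot touching nothing.
It also fails if it takes over 72 s, if anything falls off the work surface, if the arm or the gripper's body presses on something with over 40 N, if the wrist force passes 120 N, or if a joint passes its speed limit or range.

## Working session

There is one attempt and no reset: what is moved stays moved. The work goes in short steps, Python scripts to look and compute and a tool call to move; the robot and the scene stay as the last step left them, time stands still between calls to the robot, and variables do not carry over. Pictures are saved under pics/ and viewed, about 8 in all and at most 12, crops included, and the job is handed in when it is done.

Besides the shell and the picture viewer there is one more tool, called after ">>>" in YAML: its name, and indented under it one key for each argument. play_rows: Moves the arm, as the interface text tells. Its arguments: {"type":"object","properties":{"steps":{"type":"array","items":{"type":"object","properties":{"tx":{"type":"number"},"ty":{"type":"number"},"tz":{"type":"number"},"wx":{"type":"number"},"wy":{"type":"number"},"wz":{"type":"number"}}}},"jaw":{"type":"number"},"newtons":{"type":"number"}},"required":["steps"]}

```bash
mkdir -p pics; ls
cat > h.py <<'E'
import numpy as np, cv2
from rig import status, optics, env
from scipy.spatial.transform import Rotation as Rn
def K(c):
    f=240/np.tan(np.radians(c["fov_y"])/2); return np.array([[f,0,c["cx"]],[0,f,c["cy"]],[0,0,1]])
def ext(c,o=None):
    if "mount" in c:
        q=o["tcp_rot"]; R=Rn.from_quat([q[1],q[2],q[3],q[0]]).as_matrix()
        T=np.eye(4);T[:3,:3]=R;T[:3,3]=o["tcp_pos"]; M=T@np.array(c["mount"]); return M[:3,:3],M[:3,3]
    R=np.array(c["R"]); return R.T,-R.T@np.array(c["t"])
def rays(c,uv,o=None):
    uv=np.float64(uv).reshape(-1,1,2); n=cv2.undistortPoints(uv,K(c),np.array(c["D"],float))[:,0]
    A,p=ext(c,o); return p,np.c_[n,np.ones(len(n))]@A.T
def onz(c,uv,z,o=None):
    p,d=rays(c,uv,o); return p+d*((z-p[2])/d[:,2])[:,None]
def cloud(c,o=None):
    v,u=np.mgrid[:480,:640]; p,d=rays(c,np.c_[u.ravel(),v.ravel()],o)
    P=p+d*c["z_map"].ravel()[:,None]; P[c["z_map"].ravel()==0]=np.nan; return P.reshape(480,640,3)
def proj(c,X,o=None):
    A,p=ext(c,o); r=(np.array(X,float).reshape(-1,3)-p)@A
    return cv2.projectPoints(r,np.zeros(3),np.zeros(3),K(c),np.array(c["D"],float))[0][:,0]
def snap(n,fn=None):
    o=status.get_obs(); c=optics.capture(n)
    if fn: cv2.imwrite("pics/"+fn,c["frame"][:,:,::-1])
    return c,o
E
python3 - <<'E'
from h import *
import pickle
for n in("top","side"):
    c,o=snap(n,n+"0.png"); pickle.dump((c,o),open(n+"0.pkl","wb")); print(n,ext(c)[1],ext(c)[0][:,2],c["fov_y"],c["D"])
print(o,env.grip_point_offset)
E
```

```text
pics
top [0.37872084 0.0197663  1.31116667] [ 0.10777346 -0.00651474 -0.99415413] 49.41196187691826 [-0.13630761  0.          0.          0.          0.        ]
side [0.2684777  0.65830902 0.83232309] [ 0.21427284 -0.65725343 -0.72256839] 51.930619687424155 [-0.06392402  0.          0.          0.          0.        ]
{'t': 0.05, 'joints': array([-1.24299404e+00,  2.76573944e-01,  1.50607204e+00,  2.23946210e-05,
        1.36068443e+00, -1.21068158e-01]), 'joint_vel': array([ 0.00041506, -0.00138044, -0.00055104,  0.00021067,  0.00111423,
        0.00065706]), 'effort': array([ 1.15241062e-03, -4.05832779e+01, -2.38046730e+01,  7.04872515e-02,
        2.93500337e-02, -3.80134247e-05]), 'tcp_pos': array([ 0.24931345, -0.51754222,  0.20464108]), 'tcp_rot': array([-5.56217978e-04,  8.46741650e-01, -5.32003593e-01, -6.67606233e-04]), 'ft_force': array([-0.47755034,  0.04627116, -0.43741636]), 'wrist_torque': array([-0.01040533, -0.03920049,  0.01889703]), 'opening': 0.09375453239018389} 0.0188
```

View pics/top0.png

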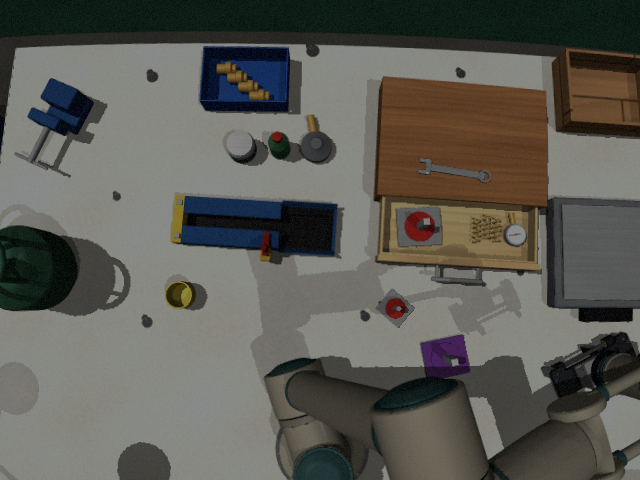

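View pics/side0.png

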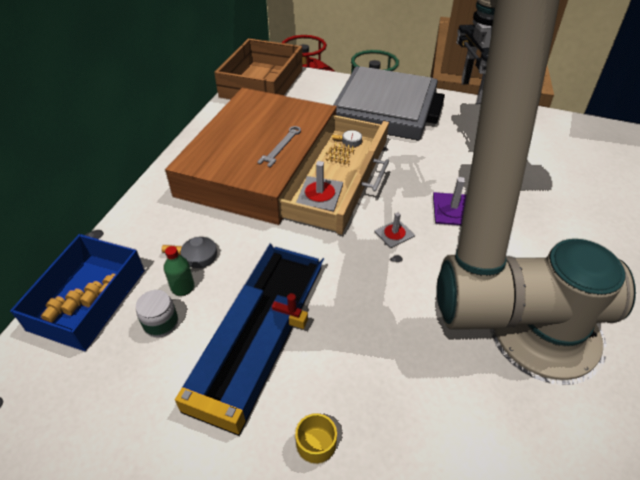

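The top view shows the carrier in the drawer, disc at about (420,227). The station's landing is on the right at (308,228), its yellow end block at (180,218) and the bolt knob at about (266,240). The handle is at (460,277). The small carrier at (396,308) and the purple one at (447,355) are decoys.

Run:
```python
from h import *
import pickle
c,o=pickle.load(open("top0.pkl","rb")); s,_=pickle.load(open("side0.pkl","rb"))
P=cloud(c); Q=cloud(s)
def sel(P,x0,x1,y0,y1,z0,z1):
    with np.errstate(invalid='ignore'): return (P[...,0]>x0)&(P[...,0]<x1)&(P[...,1]>y0)&(P[...,1]<y1)&(P[...,2]>z0)&(P[...,2]<z1)
def rect(P,m,n):
    p=P[m]
    if len(p)<5: print(n,len(p));return
    r=cv2.minAreaRect(np.float32(p[:,:2]*1000)); print(n,len(p),"med",np.median(p,0).round(4),"rect",np.round(r[0],1),np.round(r[1],1),round(r[2],1))
for (u,v) in [(420,227),(308,228),(180,218),(266,240),(460,277),(397,197)]: print((u,v),P[v,u].round(3))
a=P[227,420]
for n,X in(("top",P),("side",Q)):
    rect(X,sel(X,a[0]-.08,a[0]+.08,a[1]-.1,a[1]+.08,.1,.14),n+" stemtop")
    b=P[218,240]; 
    rect(X,sel(X,b[0]-.12,b[0]+.12,b[1]-.35,b[1]+.25,.05,.058),n+" roof")
    rect(X,sel(X,b[0]-.15,b[0]+.1,b[1]-.2,b[1]+.1,.095,.115),n+" knobtop")
    h=P[277,460]; rect(X,sel(X,h[0]-.06,h[0]+.04,h[1]-.1,h[1]+.1,.047,.062),n+" handle")
    rect(X,sel(X,a[0]-.1,a[0]+.1,a[1]-.1,a[1]+.075,.029,.034),n+" plate")
    rect(X,sel(X,.3,.75,-.35,.0,.085,.095),n+" cabinet")
# blue mask, knob red, disc red
hsv=cv2.cvtColor(c["frame"],cv2.COLOR_RGB2HSV)
blue=cv2.inRange(hsv,(105,120,30),(130,255,255)); blue[:185]=0;blue[265:]=0;blue[:,:165]=0;blue[:,345:]=0
k,_=cv2.findContours(blue,0,2); 
for q in k:
    if cv2.contourArea(q)>300: 
        print("blue",cv2.contourArea(q)); uv=cv2.approxPolyDP(q,3,True)[:,0]
        print(np.c_[uv,onz(c,uv,.054)[:,:2].round(3),P[uv[:,1],uv[:,0]].round(3)])
yel=cv2.inRange(hsv,(22,130,60),(35,255,255)); yel[:185]=0;yel[265:]=0;yel[:,:165]=0;yel[:,345:]=0
k,_=cv2.findContours(yel,0,2)
for q in k:
    if cv2.contourArea(q)>30: uv=cv2.boxPoints(cv2.minAreaRect(q)); print("yel",np.c_[uv,onz(c,uv,.06)[:,:2].round(3)], P[yel>0][:,2].max())
red=cv2.inRange(hsv,(0,130,50),(8,255,255))|cv2.inRange(hsv,(172,130,50),(180,255,255))
n,l,st,ce=cv2.connectedComponentsWithStats(red)
for i in range(1,n):
    if st[i,4]>25: print("red",ce[i].round(1),st[i], np.nanmedian(P[l==i],0).round(3),onz(c,[ce[i]],.036).round(4))
im=cv2.resize(c["frame"][180:300,370:550],None,fx=4,fy=4,interpolation=2)
im2=cv2.resize(c["frame"][180:275,165:345],None,fx=4,fy=4,interpolation=2)
cv2.imwrite("pics/crop1.png",cv2.resize(np.vstack([im,im2]),(502,600))[:,:,::-1])
```

```text
(420, 227) [ 0.549 -0.22   0.08 ]
(308, 228) [0.549 0.05  0.007]
(180, 218) [0.562 0.365 0.05 ]
(266, 240) [0.511 0.149 0.062]
(460, 277) [ 0.434 -0.339  0.   ]
(397, 197) [ 0.632 -0.173  0.019]
top stemtop 64 med [ 0.5551 -0.226   0.12  ] rect [ 556.4 -227. ] [16.1 17.3] 4.9
top roof 3324 med [0.5658 0.2537 0.0537] rect [572.2 130.5] [213.4 514.8] 0.8
top knobtop 36 med [0.4909 0.1488 0.1056] rect [490.9 150.1] [11.6 15.9] 1.3
top handle 331 med [ 0.4276 -0.3151  0.0545] rect [ 439.7 -331.8] [186.5  41.4] 87.4
top plate 796 med [ 0.5547 -0.2241  0.0318] rect [ 536.4 -230.9] [127.5 144.5] 88.1
top cabinet 4556 med [ 0.68   -0.2279  0.0893] rect [ 607.8 -231.9] [235.8 284.4] 90.0
side stemtop 84 med [ 0.5549 -0.2217  0.1152] rect [ 555.9 -227.3] [16.2 22.2] 5.9
side roof 6322 med [0.5526 0.2723 0.0533] rect [573.6 129. ] [224.5 514.2] 1.1
side knobtop 77 med [0.4876 0.1519 0.1048] rect [488.2 149.5] [14.3 16. ] 68.8
side handle 303 med [ 0.4296 -0.3128  0.0542] rect [ 437.6 -335.5] [194.8  42.4] 87.8
side plate 657 med [ 0.5466 -0.2122  0.0312] rect [ 534.2 -233.2] [166.6 145.4] 88.1

[... 1324 characters left out ...]
e-01 -1.30e-02  4.80e-01 -1.40e-02  3.60e-02]
 [ 3.36e+02  2.04e+02  6.04e-01 -1.80e-02  6.07e-01 -1.90e-02  3.90e-02]]
yel [[170.260849   241.63813782   0.501        0.383     ]
 [174.7948761  194.78660583   0.617        0.379     ]
 [184.67012024 195.74226379   0.616        0.354     ]
 [180.13609314 242.59379578   0.5          0.359     ]] nan
red [276.5 136.1] [272 132  10   9  78] [0.752 0.127 0.119] [[0.7782 0.135  0.036 ]]
red [418.2 226.5] [405 212  30  29 566] [ 0.553 -0.221  0.035] [[ 0.5561 -0.224   0.036 ]]
red [264.9 243.1] [260 232   9  24 118] [0.503 0.15  0.066] [[0.5057 0.1542 0.036 ]]
red [394.5 307.8] [385 298  20  21 268] [ 0.353 -0.169  0.008] [[ 0.3545 -0.1666  0.036 ]]
```

View pics/crop1.png

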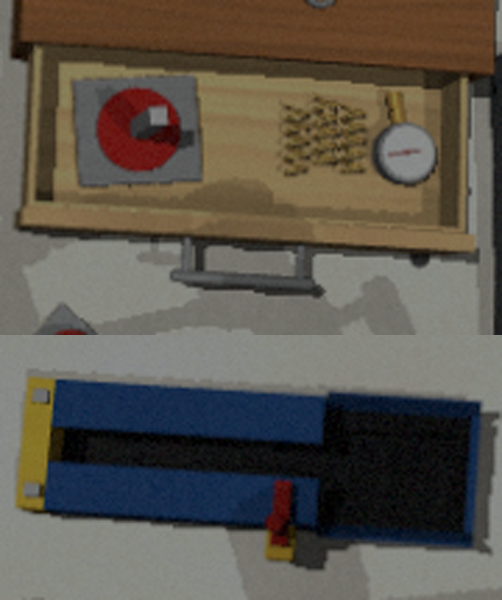

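```bash
cat >> h.py <<'E'
def go(x,y,z,yaw=None):
    "tool-frame move to world TCP (x,y,z), tool x at yaw deg in world, tool straight down"
    o=status.get_obs(); q=o["tcp_rot"]; R=Rn.from_quat([q[1],q[2],q[3],q[0]])
    d=R.inv().apply(np.array([x,y,z])-o["tcp_pos"])
    if yaw is None: w=np.zeros(3)
    else:
        a=np.radians(yaw); X=np.array([np.cos(a),np.sin(a),0]); Z=np.array([0,0,-1.]); G=np.c_[X,np.cross(Z,X),Z]
        w=(R.inv()*Rn.from_matrix(G)).as_rotvec(degrees=True)
    print("tcp",o["tcp_pos"].round(4),"tx ty tz",d.round(4),"w",w.round(2))
E
python3 - <<'E'
from h import *
c,o=snap("wrist"); print(np.array(c["mount"]).round(3),c["fov_y"]); go(.52,-.226,.32,-90)
E
```

```text
[[ 1.    -0.001  0.001 -0.   ]
 [ 0.001  0.97   0.244 -0.07 ]
 [-0.001 -0.244  0.97  -0.18 ]
 [ 0.     0.     0.     1.   ]] 58.411873119198034
tcp [ 0.2493 -0.5177  0.2048] tx ty tz [-0.1455 -0.3704 -0.1149] w [1.000e-02 8.000e-02 2.571e+01]
```

>>> play_rows:
  steps:
    - {"tx": -0.13,"ty": -0.406,"tz": -0.115,"wz": 25.7}
    - {"tx": -0.13,"ty": -0.406,"tz": -0.115,"wz": 25.7}
    - {"tx": -0.13,"ty": -0.406,"tz": -0.115,"wz": 25.7}
    - {"tx": -0.13,"ty": -0.406,"tz": -0.115,"wz": 25.7}
    - {"tx": -0.13,"ty": -0.406,"tz": -0.115,"wz": 25.7}
    - {"tx": -0.13,"ty": -0.406,"tz": -0.115,"wz": 25.7}
    - {"tx": -0.13,"ty": -0.406,"tz": -0.115,"wz": 25.7}
    - {"tx": -0.13,"ty": -0.406,"tz": -0.115,"wz": 25.7}

```text
schema error: expected keys tx, ty, tz, wx, wy, wz
```

Run:
```python
from h import *
c,o=snap("wrist","w1.png"); print(o["tcp_pos"],o["t"])
P=cloud(c,o)
def sel(x0,x1,y0,y1,z0,z1):
    with np.errstate(invalid='ignore'): return (P[...,0]>x0)&(P[...,0]<x1)&(P[...,1]>y0)&(P[...,1]<y1)&(P[...,2]>z0)&(P[...,2]<z1)
def rect(m,n):
    m=cv2.morphologyEx(m.astype(np.uint8),cv2.MORPH_OPEN,np.ones((3,3)))>0
    p=P[m]; r=cv2.minAreaRect(np.float32(p[:,:2]*1000)); print(n,len(p),np.median(p,0).round(4),np.round(r[0],1),np.round(r[1],1),round(r[2],1))
rect(sel(.5,.6,-.28,-.17,.112,.14),"stemtop")
hsv=cv2.cvtColor(c["frame"],cv2.COLOR_RGB2HSV)
g=sel(.48,.63,-.31,-.15,.025,.045)
g&=(hsv[...,1]<70)|(hsv[...,0]<8)|(hsv[...,0]>172)
n,l,st,ce=cv2.connectedComponentsWithStats(g.astype(np.uint8)); i=1+st[1:,4].argmax(); rect(l==i,"plate")
```

```text
[ 0.24933044 -0.51767251  0.20482902] 0.15
stemtop 0 [nan nan nan] [0. 0.] [0. 0.] 0.0
  return _methods._mean(a, axis=axis, dtype=dtype,
  ret = um.true_divide(
Traceback (most recent call last):
ValueError: attempt to get argmax of an empty sequence
```

View pics/w1.png

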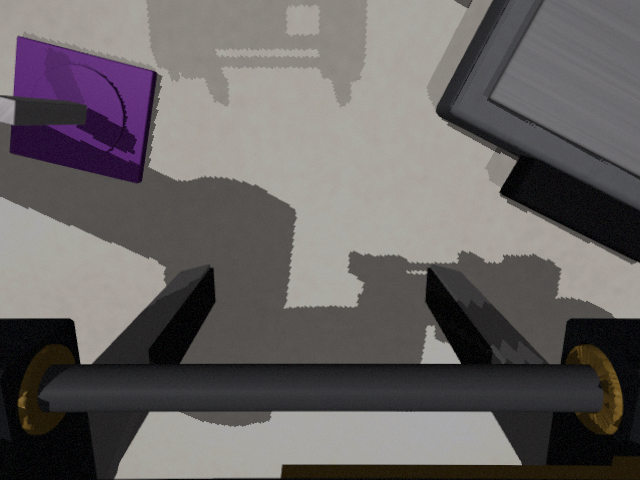

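The move was refused because every row needs all six keys. The picture still shows the start pose: finger tips at rows 270–360, purple decoy at (85,110). I'll view objects slightly on the tool −y side.

>>> play_rows:
  steps:
    - {"tx": -0.145,"ty": -0.36,"tz": -0.115,"wx": 0,"wy": 0,"wz": 25.7}
    - {"tx": -0.145,"ty": -0.36,"tz": -0.115,"wx": 0,"wy": 0,"wz": 25.7}
    - {"tx": -0.145,"ty": -0.36,"tz": -0.115,"wx": 0,"wy": 0,"wz": 25.7}
    - {"tx": -0.145,"ty": -0.36,"tz": -0.115,"wx": 0,"wy": 0,"wz": 25.7}
    - {"tx": -0.145,"ty": -0.36,"tz": -0.115,"wx": 0,"wy": 0,"wz": 25.7}
    - {"tx": -0.145,"ty": -0.36,"tz": -0.115,"wx": 0,"wy": 0,"wz": 25.7}
    - {"tx": -0.145,"ty": -0.36,"tz": -0.115,"wx": 0,"wy": 0,"wz": 25.7}
    - {"tx": -0.145,"ty": -0.36,"tz": -0.115,"wx": 0,"wy": 0,"wz": 25.7}

```text
t: 1.2
tcp_pos: [0.5124, -0.2296, 0.321]
tcp_rot: [-0.0, 0.709, -0.706, 0.001]
ft_force: [0.5, 0.2, -0.4]
opening: 0.0937
```

```bash
cat >> h.py <<'E'
def sel(P,x0,x1,y0,y1,z0,z1):
    with np.errstate(invalid='ignore'): return (P[...,0]>x0)&(P[...,0]<x1)&(P[...,1]>y0)&(P[...,1]<y1)&(P[...,2]>z0)&(P[...,2]<z1)
def rect(P,m,n,op=3):
    m=cv2.morphologyEx(m.astype(np.uint8),cv2.MORPH_OPEN,np.ones((op,op)))>0
    p=P[m]
    if len(p)<4: print(n,len(p)); return
    r=cv2.minAreaRect(np.float32(p[:,:2]*1000)); print(n,len(p),np.median(p,0).round(4),np.round(r[0],1),np.round(r[1],1),round(r[2],1))
E
python3 - <<'E'
from h import *
c,o=snap("wrist","w2.png"); print(o["tcp_pos"],o["t"])
P=cloud(c,o)
rect(P,sel(P,.5,.6,-.28,-.17,.112,.14),"stemtop")
hsv=cv2.cvtColor(c["frame"],cv2.COLOR_RGB2HSV)
g=sel(P,.48,.63,-.31,-.15,.025,.045)
g&=(hsv[...,1]<70)|(hsv[...,0]<8)|(hsv[...,0]>172)
n,l,st,ce=cv2.connectedComponentsWithStats(g.astype(np.uint8)); i=1+st[1:,4].argmax(); rect(P,l==i,"plate")
E
```

```text
[ 0.51241547 -0.22962012  0.32095571] 1.2
stemtop 351 [ 0.5569 -0.2291  0.1229] [ 556.7 -228.7] [16.  15.9] 4.3
plate 8828 [ 0.5603 -0.2292  0.0338] [ 556.1 -229.4] [ 96.5 110.5] 3.8
```

View pics/w2.png

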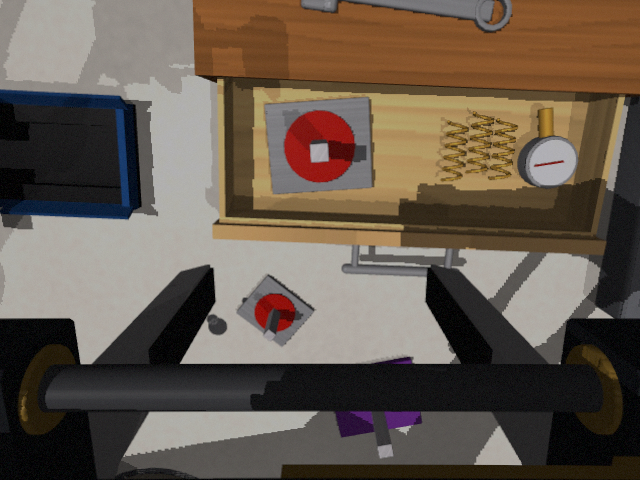

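The wrist view shows the carrier stem at (319,152). Its plate measures 96.5 × 110.5 mm with yaw about +4°, which matches. The handle is at about (390,269). Next is a close look at the station.

>>> play_rows:
  steps:
    - {"tx": -0.34,"ty": 0.04,"tz": 0,"wx": 0,"wy": 0,"wz": 0}
    - {"tx": -0.34,"ty": 0.04,"tz": 0,"wx": 0,"wy": 0,"wz": 0}
    - {"tx": -0.34,"ty": 0.04,"tz": 0,"wx": 0,"wy": 0,"wz": 0}
    - {"tx": -0.34,"ty": 0.04,"tz": 0,"wx": 0,"wy": 0,"wz": 0}
    - {"tx": -0.34,"ty": 0.04,"tz": 0,"wx": 0,"wy": 0,"wz": 0}
    - {"tx": -0.34,"ty": 0.04,"tz": 0,"wx": 0,"wy": 0,"wz": 0}
    - {"tx": -0.34,"ty": 0.04,"tz": 0,"wx": 0,"wy": 0,"wz": 0}
    - {"tx": -0.34,"ty": 0.04,"tz": 0,"wx": 0,"wy": 0,"wz": 0}

```text
t: 2.25
tcp_pos: [0.4708, 0.107, 0.32]
tcp_rot: [-0.001, -0.707, 0.708, -0.0]
ft_force: [0.1, 0.2, -0.1]
opening: 0.0936
```

Run:
```python
from h import *
c,o=snap("wrist","w3.png"); print(o["tcp_pos"],o["t"])
P=cloud(c,o)
rect(P,sel(P,.44,.56,.08,.22,.098,.115),"knob")
roof=sel(P,.47,.64,.09,.35,.051,.0565)
# slot edges: per-y extents
for y in np.arange(.10,.33,.02):
    p=P[roof&(abs(P[...,1]-y)<.004)]
    if len(p)<20: continue
    xs=np.sort(p[:,0]); g=np.diff(xs); k=g.argmax(); print(round(y,2),"out",xs[[0,-1]].round(4),"slot",xs[k].round(4),xs[k+1].round(4),"mid",((xs[k]+xs[k+1])/2).round(4))
m=cv2.morphologyEx(roof.astype(np.uint8),cv2.MORPH_OPEN,np.ones((5,5)))>0
for x0,x1 in((.575,.59),(.505,.53)): q=P[m&sel(P,x0,x1,-1,1,0,1)]; print("mouth y",np.percentile(q[:,1],[.2,1]).round(4))
led=sel(P,.47,.63,-.06,.1,.016,.024); rect(P,led,"ledge")
lip=sel(P,.45,.65,-.06,.10,.028,.042); rect(P,lip,"lip")
```

```text
[0.47079948 0.1069796  0.32002813] 2.25
knob 239 [0.4895 0.1492 0.1073] [489.2 149.4] [14.8 14.9] 86.2
0.12 out [0.4907 0.6057] slot 0.5321 0.564 mid 0.548
0.14 out [0.47   0.6066] slot 0.5331 0.5649 mid 0.549
0.16 out [0.4701 0.6075] slot 0.5331 0.5658 mid 0.5495
0.18 out [0.4928 0.6083] slot 0.5341 0.5667 mid 0.5504
0.2 out [0.494  0.6093] slot 0.5352 0.5677 mid 0.5514
0.22 out [0.495 0.61 ] slot 0.5361 0.5687 mid 0.5524
0.24 out [0.495  0.6109] slot 0.5371 0.5688 mid 0.553
0.26 out [0.4961 0.6109] slot 0.5381 0.5697 mid 0.5539
0.28 out [0.4972 0.6127] slot 0.5381 0.5705 mid 0.5543
0.3 out [0.4981 0.6136] slot 0.5391 0.5714 mid 0.5552
0.32 out [0.4991 0.6144] slot 0.54 0.5722 mid 0.5561
mouth y [0.1157 0.1177]
mouth y [0.1191 0.1204]
ledge 3955 [0.5796 0.0429 0.0211] [544.8  43.8] [116.3 106.5] 87.4
lip 3411 [0.5645 0.0176 0.0342] [544.8  40. ] [124.1 130.7] 87.9
```

View pics/w3.png

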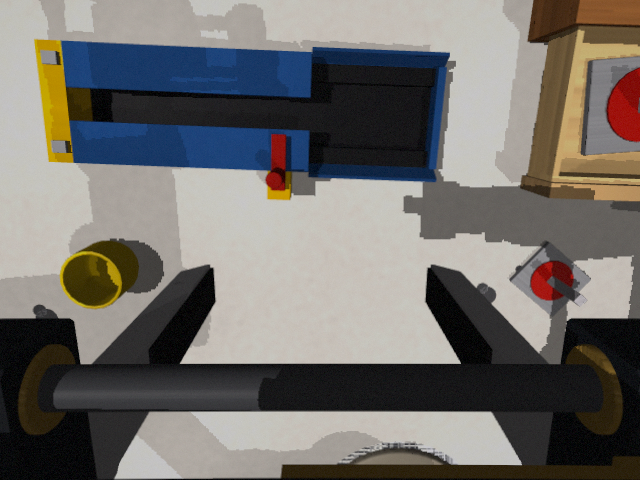

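Roof outline gives station yaw −2.3°, slot mid line x ≈ 0.548 + 0.0405(y − 0.12), mouth at y ≈ 0.117. The knob is at (275,178) and comes out at (0.489, 0.149), which agrees to 2 mm. Going back to the carrier.

>>> play_rows:
  steps:
    - {"tx": 0.336,"ty": -0.086,"tz": 0.12,"wx": 0,"wy": 0,"wz": -4.1}
    - {"tx": 0.336,"ty": -0.086,"tz": 0.12,"wx": 0,"wy": 0,"wz": -4.1}
    - {"tx": 0.336,"ty": -0.086,"tz": 0.12,"wx": 0,"wy": 0,"wz": -4.1}
    - {"tx": 0.336,"ty": -0.086,"tz": 0.12,"wx": 0,"wy": 0,"wz": -4.1}
    - {"tx": 0.336,"ty": -0.086,"tz": 0.12,"wx": 0,"wy": 0,"wz": -4.1}
    - {"tx": 0.336,"ty": -0.086,"tz": 0.12,"wx": 0,"wy": 0,"wz": -4.1}
    - {"tx": 0.336,"ty": -0.086,"tz": 0.12,"wx": 0,"wy": 0,"wz": -4.1}
    - {"tx": 0.336,"ty": -0.086,"tz": 0.12,"wx": 0,"wy": 0,"wz": -4.1}
  jaw: 50

```text
t: 3.3
tcp_pos: [0.5561, -0.2281, 0.2002]
tcp_rot: [0.0, 0.731, -0.682, -0.001]
ft_force: [-0.8, 0.6, -0.7]
opening: 0.0468
```

Run:
```python
from h import *
go(.5565,-.229,.062,-86)
c,o=snap("wrist"); P=cloud(c,o); rect(P,sel(P,.52,.6,-.26,-.2,.112,.14),"stemtop")
```

```text
tcp [ 0.5561 -0.2281  0.2002] tx ty tz [ 0.001  -0.0005  0.1382] w [ 0.05  0.05 -0.02]
stemtop 707 [ 0.558  -0.2285  0.1227] [ 557.  -228.5] [15.9 15.8] 3.6
```

>>> play_rows:
  steps:
    - {"tx": 0.001,"ty": -0.001,"tz": 0.05,"wx": 0,"wy": 0,"wz": 0}
    - {"tx": 0.001,"ty": -0.001,"tz": 0.1,"wx": 0,"wy": 0,"wz": 0}
    - {"tx": 0.001,"ty": -0.001,"tz": 0.12,"wx": 0,"wy": 0,"wz": 0}
    - {"tx": 0.001,"ty": -0.001,"tz": 0.138,"wx": 0,"wy": 0,"wz": 0}
    - {"tx": 0.001,"ty": -0.001,"tz": 0.138,"wx": 0,"wy": 0,"wz": 0}

```text
t: 3.98
tcp_pos: [0.5572, -0.2265, 0.0623]
tcp_rot: [0.0, 0.733, -0.681, -0.001]
ft_force: [0.6, 1.2, 0.9]
opening: 0.0469
```

>>> play_rows:
  steps:
    - {"tx": 0,"ty": 0,"tz": 0,"wx": 0,"wy": 0,"wz": 0}
    - {"tx": 0,"ty": 0,"tz": 0,"wx": 0,"wy": 0,"wz": 0}
    - {"tx": 0,"ty": 0,"tz": 0,"wx": 0,"wy": 0,"wz": 0}
    - {"tx": 0,"ty": 0,"tz": 0,"wx": 0,"wy": 0,"wz": 0}
    - {"tx": 0,"ty": 0,"tz": 0,"wx": 0,"wy": 0,"wz": 0}
  jaw: 0
  newtons: 30

```text
t: 4.6
tcp_pos: [0.5583, -0.2285, 0.0631]
tcp_rot: [-0.0, 0.732, -0.681, 0.001]
ft_force: [0.0, -0.1, 3.2]
opening: 0.0154
```

>>> play_rows:
  steps:
    - {"tx": 0,"ty": 0,"tz": -0.03,"wx": 0,"wy": 0,"wz": 0}
    - {"tx": 0,"ty": 0,"tz": -0.06,"wx": 0,"wy": 0,"wz": 0}
    - {"tx": 0,"ty": 0,"tz": -0.1,"wx": 0,"wy": 0,"wz": 0}
    - {"tx": 0,"ty": 0,"tz": -0.13,"wx": 0,"wy": 0,"wz": 0}
    - {"tx": 0,"ty": 0,"tz": -0.13,"wx": 0,"wy": 0,"wz": 0}

```text
t: 5.22
tcp_pos: [0.559, -0.2287, 0.1938]
tcp_rot: [-0.0, 0.732, -0.681, 0.002]
ft_force: [-0.2, 0.1, -4.5]
opening: 0.0158
```

Run:
```python
from h import *
go(.5455,.051,.192,-92.3); go(.5455,.051,.062,-92.3)
c,o=snap("top"); P=cloud(c); x,y,z=o["tcp_pos"]
print("z range near tool");rect(P,sel(P,x-.08,x+.08,y-.08,y+.08,.15,.18),"plate held")
```

```text
tcp [ 0.559  -0.2287  0.1938] tx ty tz [-0.28   -0.0066  0.0013] w [-0.19 -0.11  6.41]
tcp [ 0.559  -0.2287  0.1938] tx ty tz [-0.2802 -0.0062  0.1313] w [-0.19 -0.11  6.41]
z range near tool
plate held 462 [ 0.5294 -0.2472  0.1622] [ 529.6 -228.8] [ 36.7 110.9] 3.8
```

>>> play_rows:
  steps:
    - {"tx": -0.28,"ty": -0.008,"tz": 0,"wx": 0.2,"wy": 0,"wz": 6.4}
    - {"tx": -0.28,"ty": -0.008,"tz": 0,"wx": 0.2,"wy": 0,"wz": 6.4}
    - {"tx": -0.28,"ty": -0.008,"tz": 0,"wx": 0.2,"wy": 0,"wz": 6.4}
    - {"tx": -0.28,"ty": -0.008,"tz": 0,"wx": 0.2,"wy": 0,"wz": 6.4}
    - {"tx": -0.28,"ty": -0.008,"tz": 0,"wx": 0.2,"wy": 0,"wz": 6.4}
    - {"tx": -0.28,"ty": -0.008,"tz": 0.05,"wx": 0.2,"wy": 0,"wz": 6.4}
    - {"tx": -0.28,"ty": -0.008,"tz": 0.08,"wx": 0.2,"wy": 0,"wz": 6.4}
    - {"tx": -0.28,"ty": -0.008,"tz": 0.08,"wx": 0.2,"wy": 0,"wz": 6.4}

```text
t: 6.28
tcp_pos: [0.5416, 0.052, 0.1079]
tcp_rot: [-0.003, -0.693, 0.721, 0.003]
ft_force: [-0.2, -0.1, -4.0]
opening: 0.016
```

Run:
```python
from h import *
go(.547,.051,.062,-92.3)
c,o=snap("wrist","w4.png"); P=cloud(c,o); x,y,z=o["tcp_pos"]
rect(P,sel(P,x-.06,x+.06,y-.06,y+.06,z+.052,z+.072),"stem top")
rect(P,sel(P,x-.08,x+.08,y-.08,y+.08,z-.035,z-.018),"plate")
rect(P,sel(P,.45,.65,-.06,.09,.030,.04),"lip")
```

```text
tcp [0.5416 0.052  0.1079] tx ty tz [ 0.0008 -0.0058  0.0458] w [ 0.43 -0.    0.03]
stem top 3647 [0.5481 0.0517 0.1677] [545.1  51.6] [30.6 14.3] 88.2
plate 25507 [0.5594 0.0507 0.0781] [548.7  51.6] [110.8  77.9] 87.7
lip 4455 [ 0.6024 -0.0062  0.0338] [551.1  35.2] [114.1 116.9] 87.6
```

View pics/w4.png

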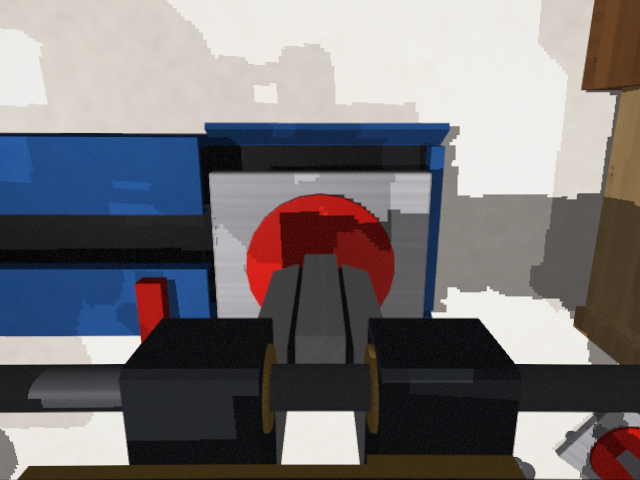

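>>> play_rows:
  steps:
    - {"tx": 0,"ty": -0.006,"tz": 0,"wx": 0.4,"wy": 0,"wz": 0}
    - {"tx": 0,"ty": -0.006,"tz": 0.01,"wx": 0.4,"wy": 0,"wz": 0}
    - {"tx": 0,"ty": -0.006,"tz": 0.022,"wx": 0.4,"wy": 0,"wz": 0}
    - {"tx": 0,"ty": -0.006,"tz": 0.022,"wx": 0.4,"wy": 0,"wz": 0}

```text
t: 6.82
tcp_pos: [0.5506, 0.0514, 0.0892]
tcp_rot: [0.003, -0.693, 0.721, -0.003]
ft_force: [-0.7, -0.3, -4.3]
opening: 0.0162
```

Run:
```python
from h import *
go(.547,.051,.062,-92.3)
c,o=snap("wrist"); P=cloud(c,o); x,y,z=o["tcp_pos"]; print(o["ft_force"])
rect(P,sel(P,x-.08,x+.08,y-.08,y+.08,z-.034,z-.024),"plate")
for yy in(.0,.03,.06,.09):
  q=P[abs(P[...,1]-yy)<.003]; q=q[(q[:,0]>.57)&(q[:,0]<.63)]; q=q[np.argsort(q[:,0])]; print(yy,[(round(a,4),round(b,4)) for a,b in q[::max(1,len(q)//14),[0,2]]])
```

```text
tcp [0.5506 0.0514 0.0892] tx ty tz [0.0005 0.0038 0.0272] w [-0.43  0.01  0.  ]
[-0.73268044 -0.32646763 -4.32077893]
plate 25309 [0.5689 0.0501 0.0597] [558.5  50.7] [110.9  77.7] 87.5
0.0 [(np.float64(0.57), np.float64(0.2054)), (np.float64(0.5713), np.float64(0.2058)), (np.float64(0.5723), np.float64(0.0592)), (np.float64(0.5731), np.float64(0.2058)), (np.float64(0.5739), np.float64(0.2043)), (np.float64(0.5746), np.float64(0.2029)), (np.float64(0.5751), np.float64(0.2038)), (np.float64(0.5756), np.float64(0.2024)), (np.float64(0.576), np.float64(0.2026)), (np.float64(0.5818), np.float64(0.059)), (np.float64(0.5904), np.float64(0.0593)), (np.float64(0.5961), np.float64(0.0245)), (np.float64(0.6073), np.float64(0.0378)), (np.float64(0.6178), np.float64(0.0008))]
0.03 [(np.float64(0.57), np.float64(0.2118)), (np.float64(0.5717), np.float64(0.2111)), (np.float64(0.5735), np.float64(0.2121)), (np.float64(0.5753), np.float64(0.2112)), (np.float64(0.5771), np.float64(0.212)), (np.float64(0.5788), np.float64(0.2109)), (np.float64(0.5804), np.float64(0.2121)), (np.float64(0.5815), np.flo
[... 872 characters left out ...]
074), np.float64(0.0396)), (np.float64(0.6296), np.float64(0.0022))]
0.09 [(np.float64(0.57), np.float64(0.2142)), (np.float64(0.5708), np.float64(0.2157)), (np.float64(0.574), np.float64(0.2049)), (np.float64(0.5753), np.float64(0.2061)), (np.float64(0.5764), np.float64(0.2056)), (np.float64(0.5773), np.float64(0.2051)), (np.float64(0.5781), np.float64(0.2066)), (np.float64(0.5787), np.float64(0.0597)), (np.float64(0.5792), np.float64(0.2013)), (np.float64(0.5797), np.float64(0.0597)), (np.float64(0.5871), np.float64(0.059)), (np.float64(0.5962), np.float64(0.0211)), (np.float64(0.6049), np.float64(0.0329)), (np.float64(0.6159), np.float64(0.0002)), (np.float64(0.6296), np.float64(0.0017))]
```

>>> play_rows:
  steps:
    - {"tx": 0,"ty": 0.0035,"tz": 0.01,"wx": -0.2,"wy": 0,"wz": 0}
    - {"tx": 0,"ty": 0.0035,"tz": 0.018,"wx": -0.2,"wy": 0,"wz": 0}
    - {"tx": 0,"ty": 0.0035,"tz": 0.024,"wx": -0.2,"wy": 0,"wz": 0}
    - {"tx": 0,"ty": 0.0035,"tz": 0.026,"wx": -0.2,"wy": 0,"wz": 0}
    - {"tx": 0,"ty": 0.0035,"tz": 0.026,"wx": -0.2,"wy": 0,"wz": 0}

```text
t: 7.5
tcp_pos: [0.5488, 0.0516, 0.0643]
tcp_rot: [0.002, -0.693, 0.721, -0.002]
ft_force: [0.4, -0.3, -4.2]
opening: 0.0158
```

Run:
```python
from h import *
go(.547,.051,.062,-92.3)
c,o=snap("wrist"); P=cloud(c,o); x,y,z=o["tcp_pos"]; print(o["ft_force"])
rect(P,sel(P,x-.08,x+.08,y-.08,y+.08,z-.036,z-.024),"plate",7)
m=sel(P,x-.08,x+.08,y-.045,y+.045,z-.036,z-.024); p=P[m]
for yy in(.02,.05,.08):q=p[abs(p[:,1]-yy)<.005]; print(yy,np.percentile(q[:,0],[99,99.8]).round(4),np.median(q[:,2]).round(4))
```

```text
tcp [0.5488 0.0516 0.0643] tx ty tz [0.0006 0.0018 0.0023] w [-0.39  0.01  0.02]
[ 0.35900541 -0.29098593 -4.19273018]
plate 32265 [0.5714 0.0431 0.0347] [563.6  47.6] [139.9  93.7] 87.6
0.02 [0.6089 0.6094] 0.0371
0.05 [0.6103 0.6107] 0.0379
0.08 [0.6114 0.6118] 0.0374
```

>>> play_rows:
  steps:
    - {"tx": 0,"ty": 0.001,"tz": 0.002,"wx": -0.2,"wy": 0,"wz": 0}
    - {"tx": 0,"ty": 0.001,"tz": 0.004,"wx": -0.2,"wy": 0,"wz": 0}
    - {"tx": 0,"ty": 0.001,"tz": 0.004,"wx": -0.2,"wy": 0,"wz": 0}

```text
t: 7.92
tcp_pos: [0.5481, 0.0516, 0.0611]
tcp_rot: [0.002, -0.693, 0.721, -0.002]
ft_force: [-0.1, -0.0, 0.7]
opening: 0.0159
```

Run:
```python
from h import *
c,o=snap("wrist"); P=cloud(c,o); x,y,z=o["tcp_pos"]; print(o["tcp_pos"],o["tcp_rot"],o["ft_force"],o["wrist_torque"])
hsv=cv2.cvtColor(c["frame"],cv2.COLOR_RGB2HSV)
m=sel(P,x-.08,x+.08,y-.08,y+.08,.02,.045)&(hsv[...,1]<60)&(hsv[...,2]>60); p=P[m]
for yy in(.01,.03,.05,.07,.09):q=p[abs(p[:,1]-yy)<.005]; print(yy,len(q),np.percentile(q[:,0],[97,99.5]).round(4),np.median(q[:,2]).round(4))
print(np.percentile(p[:,1],[.5,99.5]))
```

```text
[0.54808172 0.05159674 0.06112779] [ 0.00154232 -0.69286865  0.72106055 -0.00153184] [-0.14386073 -0.03336458  0.71362255] [ 0.0314153   0.45651571 -0.02612022]
0.01 2730 [0.5911 0.6086] 0.031
0.03 689 [0.6093 0.6097] 0.0311
0.05 569 [0.6102 0.6105] 0.0312
0.07 692 [0.6109 0.6113] 0.031
0.09 2403 [0.5948 0.6119] 0.031
[-0.01152291  0.10608268]
```

The carrier is resting on the ledges: plate top is at 31 mm and its weight is off the wrist. I'll open slightly to cage the stem, then slide.

>>> play_rows:
  steps:
    - {"tx": 0,"ty": 0,"tz": 0,"wx": -0.2,"wy": 0,"wz": 0}
    - {"tx": 0,"ty": 0,"tz": 0,"wx": -0.2,"wy": 0,"wz": 0}
    - {"tx": 0,"ty": 0,"tz": 0,"wx": -0.2,"wy": 0,"wz": 0}
  jaw: 26

```text
t: 8.35
tcp_pos: [0.5479, 0.0516, 0.0604]
tcp_rot: [0.0, -0.693, 0.721, -0.0]
ft_force: [0.7, -0.3, -0.3]
opening: 0.0243
```

>>> play_rows:
  steps:
    - {"tx": -0.008,"ty": 0,"tz": 0,"wx": 0,"wy": 0,"wz": 0}
    - {"tx": -0.016,"ty": 0,"tz": 0,"wx": 0,"wy": 0,"wz": 0}
    - {"tx": -0.024,"ty": 0,"tz": 0,"wx": 0,"wy": 0,"wz": 0}
    - {"tx": -0.032,"ty": 0,"tz": 0,"wx": 0,"wy": 0,"wz": 0}
    - {"tx": -0.04,"ty": 0,"tz": 0,"wx": 0,"wy": 0,"wz": 0}
    - {"tx": -0.048,"ty": 0,"tz": 0,"wx": 0,"wy": 0,"wz": 0}

```text
t: 9.1
tcp_pos: [0.5496, 0.1001, 0.0604]
tcp_rot: [-0.0, -0.693, 0.721, -0.0]
ft_force: [-0.2, -2.4, -0.5]
opening: 0.0244
```

Run:
```python
from h import *
c,o=snap("wrist","w5.png"); P=cloud(c,o); print(o["tcp_pos"],o["tcp_rot"],o["ft_force"],o["wrist_torque"])
x,y,z=o["tcp_pos"]; u=np.array([.0405,.999]); print("s",(np.array([x,y])-[.548,.117])@u*1000,"lat",(np.array([x,y])-[.548,.117])@[.999,-.0405]*1000)
```

```text
[0.5496438  0.10010191 0.06043584] [-2.74222791e-05 -6.92930049e-01  7.21004818e-01 -3.89223112e-06] [-0.20351641 -2.41145487 -0.49840069] [-0.41078311  0.06264629 -0.01613145]
s -16.814621248425404 lat 2.32652835919261
```

View pics/w5.png

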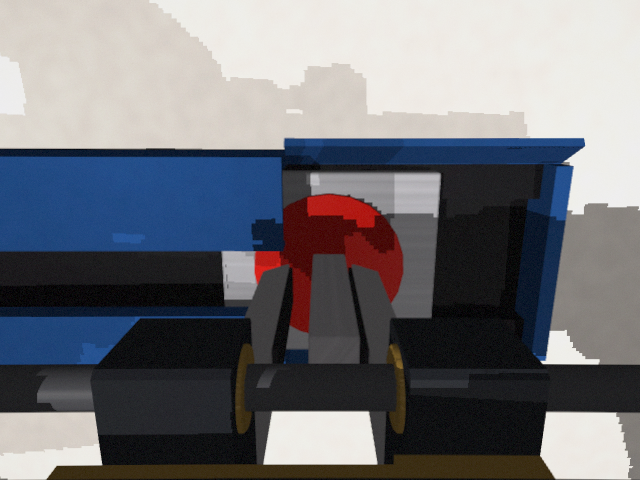

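Under way: the plate has entered the guard and the push force is 2.4 N. Continuing.

>>> play_rows:
  steps:
    - {"tx": -0.01,"ty": 0,"tz": 0,"wx": 0,"wy": 0,"wz": 0}
    - {"tx": -0.02,"ty": 0,"tz": 0,"wx": 0,"wy": 0,"wz": 0}
    - {"tx": -0.03,"ty": 0,"tz": 0,"wx": 0,"wy": 0,"wz": 0}
    - {"tx": -0.04,"ty": 0,"tz": 0,"wx": 0,"wy": 0,"wz": 0}
    - {"tx": -0.05,"ty": 0,"tz": 0,"wx": 0,"wy": 0,"wz": 0}
    - {"tx": -0.06,"ty": 0,"tz": 0,"wx": 0,"wy": 0,"wz": 0}
    - {"tx": -0.07,"ty": 0,"tz": 0,"wx": 0,"wy": 0,"wz": 0}
    - {"tx": -0.08,"ty": 0,"tz": 0,"wx": 0,"wy": 0,"wz": 0}

```text
t: 10.15
tcp_pos: [0.553, 0.1805, 0.0605]
tcp_rot: [0.0, -0.693, 0.721, 0.0]
ft_force: [-0.5, -0.6, -0.3]
opening: 0.0244
```

>>> play_rows:
  steps:
    - {"tx": -0.003,"ty": 0,"tz": 0,"wx": 0,"wy": 0,"wz": 0}
    - {"tx": -0.006,"ty": 0,"tz": 0,"wx": 0,"wy": 0,"wz": 0}
    - {"tx": -0.009,"ty": 0,"tz": 0,"wx": 0,"wy": 0,"wz": 0}
    - {"tx": -0.012,"ty": 0,"tz": 0,"wx": 0,"wy": 0,"wz": 0}
    - {"tx": -0.015,"ty": 0,"tz": 0,"wx": 0,"wy": 0,"wz": 0}
    - {"tx": -0.018,"ty": 0,"tz": 0,"wx": 0,"wy": 0,"wz": 0}
    - {"tx": -0.021,"ty": 0,"tz": 0,"wx": 0,"wy": 0,"wz": 0}

```text
t: 11.02
tcp_pos: [0.5537, 0.2007, 0.0604]
tcp_rot: [0.0, -0.693, 0.721, 0.0]
ft_force: [0.4, -1.1, -1.7]
opening: 0.0247
```

```bash
cat >> h.py <<'E'
def stem():
    for n in("wrist","side"):
        c,o=snap(n); P=cloud(c,o); x,y,z=o["tcp_pos"]
        m=sel(P,x-.02,x+.02,y-.02,y+.02,.095,.13); hsv=cv2.cvtColor(c["frame"],cv2.COLOR_RGB2HSV)
        q=P[m]; print(n,len(q),"top z",np.percentile(q[:,2],[50,90,99]).round(4) if len(q) else "","ctr",np.median(q,0).round(4) if len(q) else "")
    print("tcp",o["tcp_pos"].round(4),"F",o["ft_force"].round(2))
E
python3 -c "
from h import *
stem()"
```

```text
wrist 6319 top z [0.1162 0.1245 0.1294] ctr [0.56   0.2031 0.1162]
side 58 top z [0.1036 0.1166 0.124 ] ctr [0.5451 0.2097 0.1036]
tcp [0.5537 0.2011 0.0605] F [-0.95  0.15 -1.58]
```

>>> play_rows:
  steps:
    - {"tx": -0.003,"ty": 0,"tz": 0,"wx": 0,"wy": 0,"wz": 0}
    - {"tx": -0.006,"ty": 0,"tz": 0,"wx": 0,"wy": 0,"wz": 0}
    - {"tx": -0.009,"ty": 0,"tz": 0,"wx": 0,"wy": 0,"wz": 0}
    - {"tx": -0.012,"ty": 0,"tz": 0,"wx": 0,"wy": 0,"wz": 0}

```text
t: 11.62
tcp_pos: [0.5542, 0.2127, 0.0604]
tcp_rot: [-0.0, -0.693, 0.721, 0.0]
ft_force: [0.6, -0.8, -1.6]
opening: 0.0242
```

```bash
python3 -c "
from h import *
stem()"
```

```text
wrist 6275 top z [0.115  0.1242 0.1294] ctr [0.5605 0.2153 0.115 ]
side 60 top z [0.1028 0.1151 0.1229] ctr [0.5451 0.2212 0.1028]
tcp [0.5542 0.2131 0.0605] F [-0.32  0.3   0.26]
```

>>> play_rows:
  steps:
    - {"tx": -0.003,"ty": 0,"tz": 0,"wx": 0,"wy": 0,"wz": 0}
    - {"tx": -0.006,"ty": 0,"tz": 0,"wx": 0,"wy": 0,"wz": 0}
    - {"tx": -0.009,"ty": 0,"tz": 0,"wx": 0,"wy": 0,"wz": 0}
    - {"tx": -0.012,"ty": 0,"tz": 0,"wx": 0,"wy": 0,"wz": 0}

```text
t: 12.22
tcp_pos: [0.5547, 0.2246, 0.0605]
tcp_rot: [0.0, -0.693, 0.721, 0.0]
ft_force: [0.8, -1.9, -0.7]
opening: 0.0247
```

>>> play_rows:
  steps:
    - {"tx": -0.003,"ty": 0,"tz": 0,"wx": 0,"wy": 0,"wz": 0}
    - {"tx": -0.006,"ty": 0,"tz": 0,"wx": 0,"wy": 0,"wz": 0}
    - {"tx": -0.009,"ty": 0,"tz": 0,"wx": 0,"wy": 0,"wz": 0}

```text
t: 12.6
tcp_pos: [0.555, 0.2337, 0.0604]
tcp_rot: [0.0, -0.693, 0.721, 0.0]
ft_force: [-0.9, -1.4, -0.4]
opening: 0.0243
```

Run:
```python
from h import *
c,o=snap("wrist"); s,_=snap("side"); print(o["tcp_pos"],o["ft_force"])
a=proj(s,[[.554,.22,.09]])[0].astype(int); print(a)
A=cv2.resize(s["frame"][a[1]-40:a[1]+40,a[0]-53:a[0]+53],(400,300)); B=cv2.resize(c["frame"],(400,300))
cv2.imwrite("pics/w6.png",np.hstack([A,B])[:,:,::-1])
```

```text
[0.55499366 0.2336645  0.06042823] [-0.87861644 -1.41146837 -0.41647582]
[243 322]
```

View pics/w6.png

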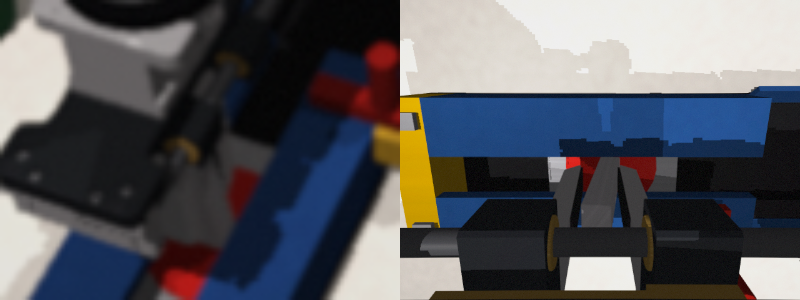

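The stem is still caged against the rear finger. Height of the disc seen through the slot (34 mm riding, 22 mm home) is a cleaner test of the drop.

```bash
cat >> h.py <<'E'
def disc():
    c,o=snap("wrist"); P=cloud(c,o); h=cv2.cvtColor(c["frame"],cv2.COLOR_RGB2HSV); x,y,z=o["tcp_pos"]
    r=((h[...,0]<8)|(h[...,0]>172))&(h[...,1]>120)&sel(P,x-.05,x+.05,y-.06,y+.06,0,.048)
    q=P[r]; print("disc",len(q),np.median(q,0).round(4) if len(q) else "","y",np.percentile(q[:,1],[1,99]).round(4) if len(q) else "","tcp",o["tcp_pos"].round(4),"F",o["ft_force"].round(2),o["t"])
E
python3 -c "
from h import *
disc()"
```

```text
disc 3076 [0.5529 0.211  0.0312] y [0.1893 0.2622] tcp [0.5551 0.234  0.0605] F [ 0.55 -0.17 -0.9 ] 12.7
```

>>> play_rows:
  steps:
    - {"tx": -0.003,"ty": 0,"tz": 0,"wx": 0,"wy": 0,"wz": 0}
    - {"tx": -0.006,"ty": 0,"tz": 0,"wx": 0,"wy": 0,"wz": 0}

```text
t: 13.0
tcp_pos: [0.5552, 0.2395, 0.0604]
tcp_rot: [-0.0, -0.693, 0.721, -0.0]
ft_force: [0.0, -2.5, -1.2]
opening: 0.0244
```

```bash
python3 -c "
from h import *
disc()"
```

```text
disc 3072 [0.5529 0.2175 0.0306] y [0.1949 0.2679] tcp [0.5552 0.2395 0.0604] F [ 0.04 -2.48 -1.25] 13.0
```

>>> play_rows:
  steps:
    - {"tx": -0.003,"ty": 0,"tz": 0,"wx": 0,"wy": 0,"wz": 0}
    - {"tx": -0.006,"ty": 0,"tz": 0,"wx": 0,"wy": 0,"wz": 0}
    - {"tx": -0.009,"ty": 0,"tz": 0,"wx": 0,"wy": 0,"wz": 0}

```text
t: 13.42
tcp_pos: [0.5555, 0.2474, 0.0604]
tcp_rot: [-0.001, -0.693, 0.721, -0.001]
ft_force: [0.3, -7.1, 1.2]
opening: 0.0244
```

```bash
python3 -c "
from h import *
disc()"
```

```text
disc 2869 [0.5519 0.2541 0.0237] y [0.2059 0.2794] tcp [0.5555 0.2474 0.0604] F [ 0.32 -7.09  1.17] 13.425
```

>>> play_rows:
  steps:
    - {"tx": -0.003,"ty": 0,"tz": 0,"wx": 0,"wy": 0,"wz": 0}
    - {"tx": -0.006,"ty": 0,"tz": 0,"wx": 0,"wy": 0,"wz": 0}

```text
t: 13.72
tcp_pos: [0.5555, 0.2486, 0.0613]
tcp_rot: [-0.004, -0.694, 0.72, -0.004]
ft_force: [-1.4, -18.0, 9.7]
opening: 0.0246
```

```bash
python3 -c "
from h import *
disc()"
```

```text
disc 2971 [0.5521 0.2543 0.0246] y [0.2062 0.2793] tcp [0.5555 0.2486 0.0613] F [ -1.37 -17.97   9.69] 13.725
```

It dropped (disc at 24 mm) and the push force rose to 18 N. Backing off to relieve it.

>>> play_rows:
  steps:
    - {"tx": 0.004,"ty": 0,"tz": 0,"wx": 0,"wy": 0,"wz": 0}
    - {"tx": 0.009,"ty": 0,"tz": 0,"wx": 0,"wy": 0,"wz": 0}
    - {"tx": 0.009,"ty": 0,"tz": 0,"wx": 0,"wy": 0,"wz": 0}

```text
t: 14.15
tcp_pos: [0.5559, 0.2462, 0.0607]
tcp_rot: [0.001, -0.693, 0.721, 0.0]
ft_force: [-0.5, 0.5, -0.1]
opening: 0.0245
```

```bash
python3 -c "
from h import *
disc()"
```

```text
disc 2717 [0.552  0.2541 0.0229] y [0.2057 0.2791] tcp [0.5559 0.2462 0.0607] F [-0.53  0.51 -0.14] 14.15
```

Released state confirmed: disc at 23 mm, no force. Opening and withdrawing, then over to the bolt.

>>> play_rows:
  steps:
    - {"tx": 0,"ty": 0,"tz": 0,"wx": 0,"wy": 0,"wz": 0}
    - {"tx": 0,"ty": 0,"tz": 0,"wx": 0,"wy": 0,"wz": 0}
    - {"tx": 0,"ty": 0,"tz": -0.03,"wx": 0,"wy": 0,"wz": 0}
    - {"tx": 0,"ty": 0,"tz": -0.07,"wx": 0,"wy": 0,"wz": 0}
    - {"tx": 0,"ty": 0,"tz": -0.11,"wx": 0,"wy": 0,"wz": 0}
    - {"tx": 0,"ty": 0,"tz": -0.14,"wx": 0,"wy": 0,"wz": 0}
    - {"tx": 0,"ty": 0,"tz": -0.14,"wx": 0,"wy": 0,"wz": 0}
  jaw: 50

```text
t: 15.08
tcp_pos: [0.5571, 0.2462, 0.203]
tcp_rot: [0.003, -0.693, 0.721, -0.001]
ft_force: [0.5, 0.9, -0.2]
opening: 0.0471
```

>>> play_rows:
  steps:
    - {"tx": 0.05,"ty": 0.05,"tz": 0,"wx": 0,"wy": 0,"wz": 0}
    - {"tx": 0.101,"ty": 0.105,"tz": 0,"wx": 0,"wy": 0,"wz": 0}
    - {"tx": 0.101,"ty": 0.105,"tz": 0,"wx": 0,"wy": 0,"wz": 0}
    - {"tx": 0.101,"ty": 0.105,"tz": 0,"wx": 0,"wy": 0,"wz": 0}
  jaw: 0

```text
t: 15.58
tcp_pos: [0.4459, 0.1484, 0.1998]
tcp_rot: [0.0, -0.692, 0.721, 0.0]
ft_force: [0.1, 0.6, 0.7]
opening: 0.0102
```

Run:
```python
from h import *
c,o=snap("wrist","w7.png"); P=cloud(c,o); print(o["t"])
rect(P,sel(P,.53,.58,.2,.29,.09,.135),"stem top"); rect(P,sel(P,.46,.53,.1,.2,.098,.115),"knob")
go(.455,.149,.075,-92.3)
```

```text
15.575
stem top 1073 [0.5522 0.2394 0.1085] [552.6 241.8] [16.6 16. ] 87.4
knob 482 [0.4892 0.1495 0.1073] [489.  149.5] [15. 15.] 42.6
tcp [0.4474 0.1491 0.2002] tx ty tz [-1.000e-04 -7.500e-03  1.252e-01] w [-0.06  0.06 -0.02]
```

View pics/w7.png

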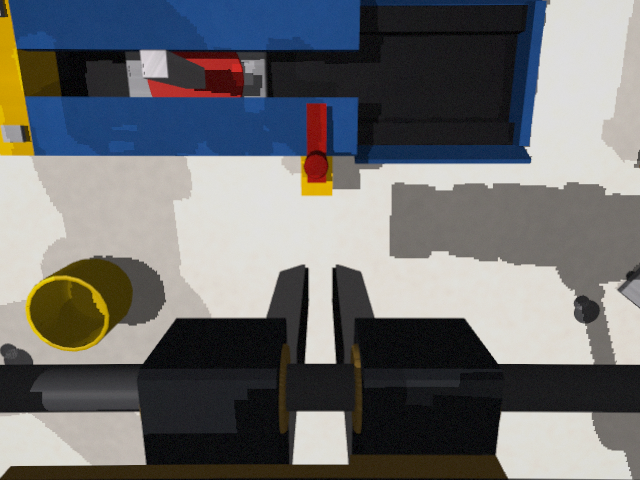

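The stem top is at 108.5 mm and stands alone in the slot at (153,65), so the carrier is home. The knob is at (316,163), still drawn back. Now pushing the bolt.

>>> play_rows:
  steps:
    - {"tx": 0,"ty": 0,"tz": 0.05,"wx": 0,"wy": 0,"wz": 0}
    - {"tx": 0,"ty": 0,"tz": 0.1,"wx": 0,"wy": 0,"wz": 0}
    - {"tx": 0,"ty": 0,"tz": 0.123,"wx": 0,"wy": 0,"wz": 0}
    - {"tx": 0,"ty": 0,"tz": 0.123,"wx": 0,"wy": 0,"wz": 0}

```text
t: 16.12
tcp_pos: [0.4466, 0.1494, 0.0753]
tcp_rot: [-0.001, -0.693, 0.721, 0.001]
ft_force: [-0.6, -0.6, 0.1]
opening: 0.0002
```

>>> play_rows:
  steps:
    - {"tx": 0,"ty": -0.012,"tz": 0,"wx": 0,"wy": 0,"wz": 0}
    - {"tx": 0,"ty": -0.021,"tz": 0,"wx": 0,"wy": 0,"wz": 0}
    - {"tx": 0,"ty": -0.028,"tz": 0,"wx": 0,"wy": 0,"wz": 0}
    - {"tx": 0,"ty": -0.035,"tz": 0,"wx": 0,"wy": 0,"wz": 0}
    - {"tx": 0,"ty": -0.042,"tz": 0,"wx": 0,"wy": 0,"wz": 0}
    - {"tx": 0,"ty": -0.049,"tz": 0,"wx": 0,"wy": 0,"wz": 0}
    - {"tx": 0,"ty": -0.056,"tz": 0,"wx": 0,"wy": 0,"wz": 0}
    - {"tx": 0,"ty": -0.06,"tz": 0,"wx": 0,"wy": 0,"wz": 0}

```text
t: 17.12
tcp_pos: [0.507, 0.1462, 0.0774]
tcp_rot: [0.0, -0.693, 0.721, -0.0]
ft_force: [-2.1, -0.1, 0.9]
opening: 0.0006
```

Run:
```python
from h import *
c,o=snap("wrist"); P=cloud(c,o); print(o["t"],o["tcp_pos"],o["ft_force"])
rect(P,sel(P,.46,.57,.1,.2,.098,.115),"knob")
```

```text
17.125 [0.50704387 0.14622444 0.07742004] [-2.06544923 -0.06714001  0.88142717]
knob 2435 [0.5217 0.1473 0.1072] [523.4 144.7] [24.6 18.1] 80.6
```

>>> play_rows:
  steps:
    - {"tx": 0,"ty": -0.005,"tz": 0,"wx": 0,"wy": 0,"wz": 0}
    - {"tx": 0,"ty": -0.009,"tz": 0,"wx": 0,"wy": 0,"wz": 0}
    - {"tx": 0,"ty": -0.012,"tz": 0,"wx": 0,"wy": 0,"wz": 0}
    - {"tx": 0,"ty": -0.012,"tz": 0,"wx": 0,"wy": 0,"wz": 0}

```text
t: 17.68
tcp_pos: [0.5147, 0.1459, 0.0772]
tcp_rot: [-0.003, -0.693, 0.721, 0.003]
ft_force: [-8.3, 0.5, 6.8]
opening: 0.0005
```

>>> play_rows:
  steps:
    - {"tx": 0,"ty": -0.002,"tz": 0,"wx": 0,"wy": 0,"wz": 0}
    - {"tx": 0,"ty": -0.003,"tz": 0,"wx": 0,"wy": 0,"wz": 0}

```text
t: 17.92
tcp_pos: [0.5147, 0.1459, 0.0771]
tcp_rot: [-0.005, -0.693, 0.721, 0.005]
ft_force: [-13.5, 1.5, 11.2]
opening: 0.0003
```

Hard stop reached. Backing off, rising and checking.

>>> play_rows:
  steps:
    - {"tx": 0,"ty": 0.015,"tz": 0,"wx": 0,"wy": 0,"wz": 0}
    - {"tx": 0,"ty": 0.045,"tz": 0,"wx": 0,"wy": 0,"wz": 0}
    - {"tx": 0,"ty": 0.075,"tz": -0.03,"wx": 0,"wy": 0,"wz": 0}
    - {"tx": 0,"ty": 0.075,"tz": -0.08,"wx": 0,"wy": 0,"wz": 0}
    - {"tx": 0,"ty": 0.075,"tz": -0.13,"wx": 0,"wy": 0,"wz": 0}
    - {"tx": 0,"ty": 0.075,"tz": -0.13,"wx": 0,"wy": 0,"wz": 0}

```text
t: 18.68
tcp_pos: [0.4502, 0.1493, 0.2117]
tcp_rot: [0.005, -0.693, 0.721, -0.003]
ft_force: [0.1, 0.1, 0.1]
opening: 0.0007
```

Run:
```python
from h import *
c,o=snap("wrist","w8.png"); P=cloud(c,o); print(o["t"],o["tcp_pos"])
rect(P,sel(P,.46,.57,.1,.2,.098,.115),"knob"); rect(P,sel(P,.53,.58,.2,.29,.09,.135),"stem top")
import pickle; t,_=pickle.load(open("top0.pkl","rb")); T=cloud(t)
rect(T,sel(T,.41,.445,-.42,-.25,.046,.062),"handle bar",1)
go(.40,-.315,.21,-92.2)
```

```text
18.675 [0.45019226 0.14929198 0.21168237]
knob 475 [0.532  0.1477 0.1072] [532.2 147.5] [14.8 14.9] 88.0
stem top 928 [0.5521 0.2396 0.1086] [552.5 241.9] [16.7 15.8] 88.9
handle bar 263 [ 0.426  -0.3168  0.0547] [ 430.8 -315.6] [ 26.8 127.3] 0.9
tcp [0.4483 0.1489 0.2092] tx ty tz [ 0.4655  0.0298 -0.0015] w [-0.35  0.07 -0.08]
```

>>> play_rows:
  steps:
    - {"tx": 0.466,"ty": 0.046,"tz": 0,"wx": 0,"wy": 0,"wz": 0}
    - {"tx": 0.466,"ty": 0.046,"tz": 0,"wx": 0,"wy": 0,"wz": 0}
    - {"tx": 0.466,"ty": 0.046,"tz": 0,"wx": 0,"wy": 0,"wz": 0}
    - {"tx": 0.466,"ty": 0.046,"tz": 0,"wx": 0,"wy": 0,"wz": 0}
    - {"tx": 0.466,"ty": 0.046,"tz": 0,"wx": 0,"wy": 0,"wz": 0}
    - {"tx": 0.466,"ty": 0.046,"tz": 0,"wx": 0,"wy": 0,"wz": 0}
    - {"tx": 0.466,"ty": 0.046,"tz": 0,"wx": 0,"wy": 0,"wz": 0}
    - {"tx": 0.466,"ty": 0.046,"tz": 0,"wx": 0,"wy": 0,"wz": 0}

```text
t: 19.73
tcp_pos: [0.3807, -0.3179, 0.2052]
tcp_rot: [-0.0, -0.692, 0.722, 0.001]
ft_force: [0.5, 1.1, 0.2]
opening: 0.0002
```

Run:
```python
from h import *
c,o=snap("wrist"); W=cloud(c,o); t,_=snap("top","top1.png"); P=cloud(t); print(o["t"],o["tcp_pos"])
rect(P,sel(P,.46,.57,.1,.2,.095,.115),"knob top cam",1)
rect(W,sel(W,.40,.448,-.42,-.22,.045,.065),"handle wrist")
rect(P,sel(P,.40,.448,-.42,-.22,.045,.065),"handle top",1)
fr=sel(W,.445,.5,-.45,-.17,.072,.084); rect(W,fr,"front top edge")
rect(W,sel(W,.56,.70,-.45,-.17,.086,.095),"cab")
go(.39,-.3156,.045,-92.3)
cv2.imwrite("pics/w9.png",np.hstack([cv2.resize(c["frame"],(400,300)),cv2.resize(t["frame"][185:265,165:272],(400,300))])[:,:,::-1])
```

```text
19.725 [ 0.38069183 -0.31789957  0.2051749 ]
knob top cam 39 [0.5344 0.1477 0.1058] [534.8 148.3] [15.1 13.3] 47.9
handle wrist 2995 [ 0.4256 -0.3193  0.0573] [ 433.4 -319.1] [130.   30.7] 88.9
handle top 181 [ 0.4278 -0.289   0.0547] [ 434.2 -313.6] [123.1  27.3] 90.0
front top edge 9486 [ 0.4667 -0.3099  0.079 ] [ 466.7 -309.9] [280.5  15.1] 87.7
cab 0
tcp [ 0.381  -0.3179  0.2051] tx ty tz [-0.0026 -0.0093  0.1601] w [ 0.13  0.05 -0.23]
```

View pics/w9.png

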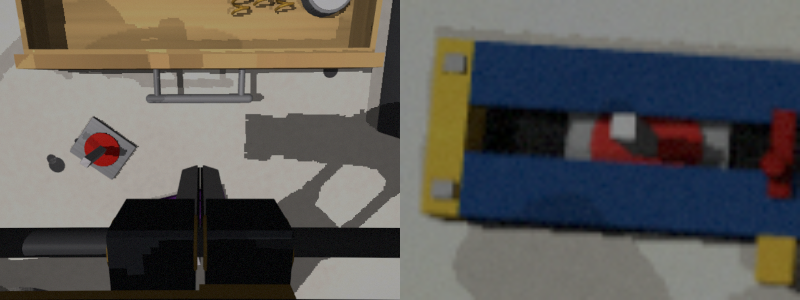

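The bolt is across: the top camera puts the knob at x = 0.5345, up from 0.491, and the bar crosses the slot at (785,150) in the picture. Now pushing the drawer by its handle.

>>> play_rows:
  steps:
    - {"tx": -0.002,"ty": 0,"tz": 0.06,"wx": 0,"wy": 0,"wz": 0}
    - {"tx": -0.002,"ty": 0,"tz": 0.12,"wx": 0,"wy": 0,"wz": 0}
    - {"tx": -0.002,"ty": 0,"tz": 0.16,"wx": 0,"wy": 0,"wz": 0}
    - {"tx": -0.002,"ty": -0.01,"tz": 0.162,"wx": 0,"wy": 0,"wz": 0}
    - {"tx": -0.002,"ty": -0.025,"tz": 0.162,"wx": 0,"wy": 0,"wz": 0}
    - {"tx": -0.002,"ty": -0.04,"tz": 0.162,"wx": 0,"wy": 0,"wz": 0}
    - {"tx": -0.002,"ty": -0.055,"tz": 0.162,"wx": 0,"wy": 0,"wz": 0}

```text
t: 20.7
tcp_pos: [0.4389, -0.3155, 0.0467]
tcp_rot: [0.0, -0.693, 0.721, -0.001]
ft_force: [-0.5, 0.4, 0.5]
opening: 0.0004
```

>>> play_rows:
  steps:
    - {"tx": 0,"ty": -0.012,"tz": 0,"wx": 0,"wy": 0,"wz": 0}
    - {"tx": 0,"ty": -0.024,"tz": 0,"wx": 0,"wy": 0,"wz": 0}
    - {"tx": 0,"ty": -0.036,"tz": 0,"wx": 0,"wy": 0,"wz": 0}
    - {"tx": 0,"ty": -0.048,"tz": 0,"wx": 0,"wy": 0,"wz": 0}
    - {"tx": 0,"ty": -0.06,"tz": 0,"wx": 0,"wy": 0,"wz": 0}
    - {"tx": 0,"ty": -0.072,"tz": 0,"wx": 0,"wy": 0,"wz": 0}

```text
t: 21.45
tcp_pos: [0.5097, -0.3183, 0.0453]
tcp_rot: [-0.0, -0.693, 0.721, 0.0]
ft_force: [-1.5, -0.6, 1.0]
opening: 0.0003
```

Run:
```python
from h import *
c,o=snap("wrist"); W=cloud(c,o); print(o["t"],o["tcp_pos"],o["ft_force"])
rect(W,sel(W,.5,.64,-.45,-.17,.074,.083),"front top edge",3)
rect(W,sel(W,.56,.70,-.45,-.17,.086,.095),"cab")
```

```text
21.45 [ 0.50974157 -0.31829059  0.04533926] [-1.4506181  -0.56516598  0.99153428]
front top edge 29894 [ 0.5672 -0.3209  0.079 ] [ 566.4 -320.8] [218.5  98.4] 87.7
cab 0
```

>>> play_rows:
  steps:
    - {"tx": 0,"ty": -0.008,"tz": 0,"wx": 0,"wy": 0,"wz": 0}
    - {"tx": 0,"ty": -0.016,"tz": 0,"wx": 0,"wy": 0,"wz": 0}
    - {"tx": 0,"ty": -0.024,"tz": 0,"wx": 0,"wy": 0,"wz": 0}
    - {"tx": 0,"ty": -0.03,"tz": 0,"wx": 0,"wy": 0,"wz": 0}
    - {"tx": 0,"ty": -0.034,"tz": 0,"wx": 0,"wy": 0,"wz": 0}
    - {"tx": 0,"ty": -0.038,"tz": 0,"wx": 0,"wy": 0,"wz": 0}

```text
t: 22.25
tcp_pos: [0.547, -0.3195, 0.0453]
tcp_rot: [0.0, -0.693, 0.721, 0.0]
ft_force: [-1.7, 1.3, -1.2]
opening: 0.0006
```

>>> play_rows:
  steps:
    - {"tx": 0,"ty": -0.004,"tz": 0,"wx": 0,"wy": 0,"wz": 0}
    - {"tx": 0,"ty": -0.008,"tz": 0,"wx": 0,"wy": 0,"wz": 0}
    - {"tx": 0,"ty": -0.012,"tz": 0,"wx": 0,"wy": 0,"wz": 0}

```text
t: 22.62
tcp_pos: [0.5591, -0.3201, 0.0454]
tcp_rot: [0.0, -0.693, 0.721, 0.0]
ft_force: [-0.6, 0.4, -0.5]
opening: 0.0002
```

>>> play_rows:
  steps:
    - {"tx": 0,"ty": -0.004,"tz": 0,"wx": 0,"wy": 0,"wz": 0}
    - {"tx": 0,"ty": -0.008,"tz": 0,"wx": 0,"wy": 0,"wz": 0}
    - {"tx": 0,"ty": -0.012,"tz": 0,"wx": 0,"wy": 0,"wz": 0}

```text
t: 23.0
tcp_pos: [0.5656, -0.3203, 0.0453]
tcp_rot: [-0.004, -0.694, 0.72, 0.004]
ft_force: [-16.1, -0.3, 8.9]
opening: 0.0007
```

Run:
```python
from h import *
c,o=snap("wrist"); W=cloud(c,o); print(o["t"],o["tcp_pos"],o["ft_force"])
q=W[abs(W[...,1]+.28)<.004]; q=q[(q[:,0]>.56)&(q[:,0]<.72)&(q[:,2]<.11)]; q=q[np.argsort(q[:,0])]; print(q[::max(1,len(q)//25)][:,[0,2]].round(3).tolist())
```

```text
23.0 [ 0.56558637 -0.32030253  0.04533799] [-16.06641561  -0.301471     8.88819697]
[[0.572, 0.001], [0.579, 0.058], [0.583, 0.001], [0.587, 0.002], [0.592, 0.0], [0.598, -0.0], [0.606, 0.055], [0.619, 0.091], [0.622, 0.091], [0.625, 0.09], [0.629, 0.092], [0.632, 0.091], [0.635, 0.091], [0.638, 0.091], [0.641, 0.09], [0.644, 0.091], [0.647, 0.09], [0.65, 0.09], [0.653, 0.09], [0.655, 0.09], [0.658, 0.091], [0.661, 0.091], [0.663, 0.09], [0.666, 0.09], [0.668, 0.091], [0.671, 0.091]]
```

The drawer hit its stop at 16 N, flush with the cabinet. Backing away, then a final look.

>>> play_rows:
  steps:
    - {"tx": 0,"ty": 0.02,"tz": 0,"wx": 0,"wy": 0,"wz": 0}
    - {"tx": 0,"ty": 0.06,"tz": 0,"wx": 0,"wy": 0,"wz": 0}
    - {"tx": 0,"ty": 0.1,"tz": -0.03,"wx": 0,"wy": 0,"wz": 0}
    - {"tx": 0,"ty": 0.14,"tz": -0.09,"wx": 0,"wy": 0,"wz": 0}
    - {"tx": 0.03,"ty": 0.17,"tz": -0.15,"wx": 0,"wy": 0,"wz": 0}
    - {"tx": 0.08,"ty": 0.2,"tz": -0.18,"wx": 0,"wy": 0,"wz": 0}
    - {"tx": 0.12,"ty": 0.2,"tz": -0.18,"wx": 0,"wy": 0,"wz": 0}
    - {"tx": 0.12,"ty": 0.2,"tz": -0.18,"wx": 0,"wy": 0,"wz": 0}

```text
t: 24.05
tcp_pos: [0.3663, -0.4375, 0.2271]
tcp_rot: [-0.001, -0.691, 0.723, -0.003]
ft_force: [-0.5, 0.7, -1.0]
opening: 0.0004
```

Run:
```python
from h import *
import pickle
t,o=snap("top","top2.png"); P=cloud(t); s,_=snap("side"); S=cloud(s); print(o["t"],o["tcp_pos"],o["ft_force"])
for n,X in(("top",P),("side",S)):
    rect(X,sel(X,.46,.57,.1,.2,.095,.115),n+" knob",1); rect(X,sel(X,.53,.58,.2,.29,.09,.135),n+" stem",1)
    rect(X,sel(X,.55,.6,-.45,-.2,.045,.062),n+" handle",1)
```

```text
24.05 [ 0.3663295  -0.43748095  0.22711352] [-0.50031135  0.70358451 -0.96478063]
top knob 39 [0.5345 0.1478 0.1046] [535.  148.6] [14.9 13.3] 46.2
top stem 60 [0.5531 0.242  0.1059] [553.4 243.8] [18.  15.8] 89.6
top handle 255 [ 0.5806 -0.3219  0.0548] [ 585.7 -321.5] [ 26.  127.6] 0.5
side knob 69 [0.5311 0.1503 0.1051] [532.2 147.8] [14.7 17.4] 39.5
side stem 139 [0.5496 0.2452 0.106 ] [551.3 242.2] [17.6 16.6] 86.1
side handle 180 [ 0.5794 -0.3173  0.0545] [ 585.6 -320.7] [ 26.9 129.3] 0.1
```

View pics/top2.png

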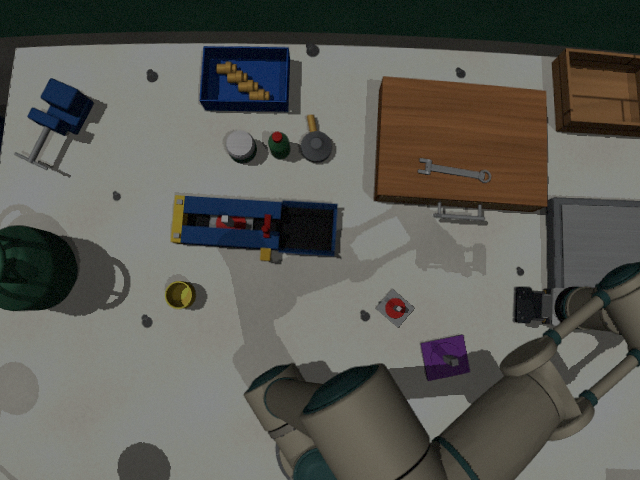

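The final top view shows the drawer flush (handle at (460,213)), the bolt across at (266,228) and the stem at (235,222). The wrench, cap, tin, oil, regulator and decoys are all where they were.

```bash
python3 -c "
from rig import env
print(env.finish_job())"
```

```text
the job is handed in; nothing more can be done
None
```

The job is handed in at about 24 s of the 72 s allowed. The carrier is home in the nest, the bolt is across behind the stem, and the drawer is shut.

- **Carrier:** I took it by the stem, set it on the landing, and slid it in with the fingers loosely around the stem. It dropped when its centre was about 125 mm beyond the mouth, and the push force then rose to 18 N. After release the stem top measured 108.5 mm up (108 expected) and the disc 23 mm up (22 expected).
- **Bolt:** I pushed it to its hard stop at about 14 N. The knob moved about 43–44 mm in the three camera views, against 45 mm nominal. That is within the 2 mm calibration, and its end position matches the expected −17 mm.
- **Drawer:** I pushed it by the handle to its stop at 16 N, and its front sits flush with the cabinet.
- **Surroundings:** In the last top view everything listed to be left alone and both decoys look where they started. The arm was clear and touching nothing. Wrist forces read at the end of each move stayed under about 21 N.

**What went wrong:** The first move call was refused because its rows lacked some keys, and nothing moved. While lowering onto the landing, one correction overshot by about 3 mm and I fixed it before contact.

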